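# Zero the vacuum gauge, clamp the strip and start the bond test

### The job

Start the bond test with light fingertip presses, in this order: zero the vacuum gauge with the left-hand of the three keys below its display (left as seen from the robot); then switch the vacuum on by pressing the raised far half of the rocker next to the chuck until it has tipped fully over; then press in the large flat round start button of the hand console and let it go. Press nothing harder than a fingertip would, work no other control, and neither pick up nor shift the gauge or any of the loose things on the bench.

Things in the scene. Friction and masses are not known exactly. Their poses are not given: they have to be found in the camera images.
- gauge: Vacuum gauge: loose white bench readout, 0.8 kg, 122 x 172 mm; its charcoal panel slopes up away from the robot by 8 degrees (35 to 52 mm high), a dark bar-graph display in the far half, a row of three equal grey keys in the near half. It stands left or right of the holder, the console opposite. Origin: centre of the underside; x from keys to display, y left along the row.
- zero_key_top (a point): Middle of the top face of the zero key: the left-hand (gauge +y) of three keys 44 mm apart, each 18 mm (x) by 22 mm (y), 13 mm proud of the panel. It goes 9 mm straight into the panel against a spring (1 N at first, 7.8 N at the stop; 4.5 mm in is enough) and springs back. Axes: z out of the panel, x and y the gauge's, tilted with the panel.
- zero_key (a joint): Travel of the zero key, m: 0 up, 0.009 fully in.
- mode_key (a joint): Travel of the middle key of the gauge, m: 0 up, 0.009 in. Not to be pressed.
- set_key (a joint): Travel of the right-hand key of the gauge, m: 0 up, 0.009 in. Not to be pressed.
- holder: Fixed vacuum work holder: dark base plate 170 (x) by 270 (y) by 18 mm. Left half: stage with a perforated chuck and a copper strip, 92 mm high. Right half: aluminium valve block 76 by 104 mm, centre y = -72 mm, top 52 mm high, with two equal grey rockers 48 mm apart. Origin: centre of the plate's underside; x away from the robot, y to the left.
- vacuum_rocker_far (a point): Middle of the raised far half of the left rocker (next to the chuck, holder y = -48 mm), 16 mm from its hinge. Its face is a shallow V, 42 (x) by 25 mm (y). Off: this point is 70 mm over the bench on a 0.4 rad slope rising away from the robot. Pressed with 2 to 3 N it goes down 6 mm until the far half is nearly level, and stays; pressed on, the whole insert gives up to 5 mm (4.6 to 10 N).
- vacuum_rocker (a joint): Angle of the vacuum rocker, rad: near 0 off (far half up), 0.36 fully over (far half down, vacuum on).
- blowoff_rocker (a joint): Angle of the blow-off rocker, the right-hand one, away from the chuck, at y = -96 mm on the holder: 0 far half up, as found; 0.36 over. Not to be worked.
- console: Fixed hand console: white box 146 (x) by 216 mm (y), charcoal top 44 mm high. On it (x, y in mm): start button (-22, -12); smaller pause button (38, -12), 18 across; mushroom emergency stop (10, -76), 40 across, top 73 over the bench; sprung joystick (0, 66), top 126 over the bench. Origin: centre of the underside; x away from the robot, y to the left.
- start_top (a point): Middle of the top face of the start button: flat round steel button 32 mm across in a thin steel ring, the largest flat button of the console, standing 13 mm over the console's top. It goes 9 mm straight down against a spring (1.5 N at first, 8.6 N at the stop; 4.5 mm in is enough) and springs back. z up.
- start_button (a joint): Travel of the start button, m: 0 up, 0.009 fully in.
- pause_button (a joint): Travel of the pause button, m: 0 up, 0.009 in. Not to be pressed.
- emergency_stop (a joint): Travel of the emergency stop, m: 0 up, 0.005 in. Not to be pressed.
- joystick_top (a point): Top of the joystick's grip (24 mm across). Not to be pushed over; z along the stick.
- tweezers: Steel tweezers lying flat, 120 x 24 mm, 7 mm high. Loose bystander: leave it where it is. Origin at the centre of its underside.
- driver: Screwdriver with a black handle, lying along its x, 140 mm long. Loose bystander: leave it where it is. Origin at the centre of its underside.
- case: Flat chip case with a clear lid, 66 x 92 mm, 24 mm high. Loose bystander: leave it where it is. Origin at the centre of its underside.
- weight: Small brass check weight with a knob, 28 mm across, 39 mm high, standing on the holder's base plate in front of the valve block. Loose bystander: leave it where it is. Origin at the centre of its underside.
- cartridge: Aluminium sensor cartridge, 30 x 46 mm, 80 mm high, upright. Loose bystander: leave it where it is. Origin at the centre of its underside.
- solvent: White plastic bottle, 52 mm across, 125 mm high. Loose bystander: leave it where it is. Origin at the centre of its underside.
- jar: Amber glass jar with a metal lid, 54 mm across, 55 mm high. Loose bystander: leave it where it is. Origin at the centre of its underside.
- pot: Aluminium bowl, 72 mm across, 50 mm high. Loose bystander: leave it where it is. Origin at the centre of its underside.

How it is judged:
By the outcome, as a careful person would: the job done as asked, in the order asked, and still so for the second after the job is handed in, with the robot touching nothing.
It also fails if it takes over 58 s, if anything falls off the work surface, if the arm or the gripper's body presses on something with over 40 N, if the wrist force passes 120 N, or if a joint passes its speed limit or range.

### The arm

A 6-joint arm with a two-finger parallel gripper is mounted at the origin on the work surface. World frame = base frame: x ahead of the robot, y to its left, z up, the work surface at z = 0. Lengths are in mm, angles in rad, forces in N, time in s.
With the tool pointing down it reaches from about 350 to 875 mm from the base axis. Payload 4.2 kg.
Tool frame: the origin (TCP) lies at the very end of the fingers, on their centre line; the grasp point (between the pads) lies 19 mm behind it; z points along the fingers, y is the line along which they close (so a half turn about z gives the same grasp; the last joint's range is limited). The gripper opens to 85 mm and grips with 20 to 120 N. Pads are 22 mm wide; open, the fingers measure 114 mm over their backs; the gripper's body (76 mm by 85 mm) begins 54 mm behind the grasp point. The pads swing forward as they close: fully open they stand 13 mm farther back than shut.
Start: joints at [0.259, 0.385, 0.008, 0, -1.194, -0.259], TCP at [624.979, 0.025, 231.312] pointing down, gripper open.
Joint ranges: [-3.14, 3.14], [-1.21, 2.06], [-1.07, 1.41], [-3.16, 2.05], [-2.99, -0.16], [-3.1, 3.1]. Speed limits (rad/s): [2.79, 2.79, 3.14, 3.14, 3.14, 3.14].

### API

Orientations are given as a unit quaternion [x, y, z, w].
In Python, from bench import arm gives the robot as it stands.
- The arm moves only by the tool servo_tool, never from a script. Its argument "rows" is a list that holds one entry, the list of rows, each a list of 7 numbers: the finger opening in mm, from 0 to 85.4, then the shift along the tool's x, y, z in mm, then the turn, a rotation vector about the tool's x, y, z in rad. A call has 1 to 10 rows; each row is the pose to reach, as a shift and turn from the pose commanded when the call began, along the tool's axes at that moment; what a row does not reach only later rows make up. A row lasts 1/8 s, in which the tool goes at most 62.5 mm and 10.7 degrees, less where a joint would pass 70% of its speed; a pose out of reach is approached as far as the arm can. A call with a gripper value outside its range is refused whole. The fingers move at their own pace and stop on an object; the grip force is fixed at half the most. Time passes only in rows, so rows that repeat a pose let the fingers close. It gives the time, the measured TCP pose, the force, the opening and the grip force at its end, in the units of the state.
- arm.read_state(): the state, without advancing time (a new reading comes with each control period).
- arm.get_image(name): name is "scene" or "side" or "wrist"; returns the picture (384x512x3 uint8, red, green, blue); there is no depth.
- arm.camera_params(name): a dict with "intrinsics" (3x3 intrinsics, pixels), "R" (3x3) and "t" (3): a world point X has camera coordinates R X + t. Camera axes: x right, y down, z forward; pixel columns grow to the right and rows downward; lengths in mm; the calibration is good to about 2 mm. A picture is of the moment at which its call begins: read the wrist's pose just before it. camera_params takes no time and is no camera call; for the wrist camera it gives the pose at the moment of the call.
- arm.job_done(): hands the job in; it is judged then, once.
The state is a dict: "clock": time; "joints": joint angles; "joint_vel": joint speeds; "joint_efforts": joint torques, N m; "position": TCP position; "ee_rot": TCP orientation; "contact_force": force on the tool from outside, world axes, zero at the start; "wrist_torque": the same for the moment, N m; "gripper_width": finger opening in mm; "grasp_force": force on a finger pad.
Only numpy, scipy, OpenCV 4.12 (cv2) and the standard library are available. Lean on these libraries where they do the work, as an engineer would, in place of code of your own. Each camera call takes 0.05 s, during which the arm holds its last target. There are 200 camera calls.

## Working session

There is one attempt and no reset: what is moved stays moved. The work goes in short steps, Python scripts to look and compute and a tool call to move; the robot and the scene stay as the last step left them, time stands still between calls to the robot, and variables do not carry over. Pictures are saved under pics/ and viewed, at most 10 in all, crops included, and the job is handed in when it is done.

Besides the shell and the picture viewer there is one more tool, called after "Request:" as a command line: name --argument value ..., lists and objects as JSON in quotes. servo_tool: Moves the arm, as the interface text tells. Its arguments: {"type":"object","properties":{"rows":{"type":"array"}},"required":["rows"]}

```bash
mkdir -p pics; ls; python3 - <<'E'
from bench import arm
import cv2
for n in("scene","side","wrist"):
    im=arm.get_image(n); cv2.imwrite(f"pics/{n}0.png",cv2.resize(im[:,:,::-1],(800,600),interpolation=cv2.INTER_CUBIC))
    p=arm.camera_params(n); print(n,p["intrinsics"],p["R"],p["t"])
s=arm.read_state(); print(s)
E
```

```text
pics
scene [[485.131666     0.         258.85114043]
 [  0.         485.131666   183.59521921]
 [  0.           0.           1.        ]] [[ 0.41024528  0.91196413 -0.00449915]
 [ 0.5806015  -0.26498054 -0.76986182]
 [-0.70327855  0.31321996 -0.63819475]] [-210.48476161 -242.76127129 1714.14936846]
side [[401.52846705   0.         254.40208394]
 [  0.         401.52846705 191.95374457]
 [  0.           0.           1.        ]] [[-0.98657939 -0.16302177  0.00922001]
 [-0.11676473  0.66491582 -0.73773502]
 [ 0.11413634 -0.72891073 -0.67502744]] [ 548.178428    142.51320875 1062.72329325]
wrist [[337.60144796   0.         252.59162459]
 [  0.         337.60144796 192.96958198]
 [  0.           0.           1.        ]] [[-9.99999953e-01 -1.42417938e-04 -2.72681125e-04]
 [-2.19518250e-04  9.51332055e-01  3.08167606e-01]
 [ 2.15521700e-04  3.08167652e-01 -9.51332041e-01]] [624.14954107 -40.97888179 379.80542514]
{'clock': 0.15, 'joints': array([ 2.58586448e-01,  3.85429966e-01,  6.94852291e-03, -3.42281041e-04,
       -1.19404062e+00, -2.58591582e-01]), 'joint_vel': array([-1.09689901e-03, -2.10707964e-03,  4.11728523e-03,  2.52378694e-03,
       -3.74308859e-05, -1.44146303e-03]), 'joint_efforts': array([-6.03353892e-04, -3.92678475e+01,  1.88581592e+01,  4.18858320e+00,
       -3.39302780e-03,  5.70479813e-06]), 'position': array([6.24556629e+02, 2.88759953e-03, 2.30447562e+02]), 'ee_rot': array([-7.07060073e-01,  7.07152942e-01,  5.71344452e-04, -6.65893275e-04]), 'contact_force': array([ 0.57423847, -0.20771484, -0.21360439]), 'wrist_torque': array([ 0.02556405, -0.0196822 , -0.01768707]), 'grasp_force': 0.0, 'gripper_width': 85.34486331058199}
```

View pics/scene0.png

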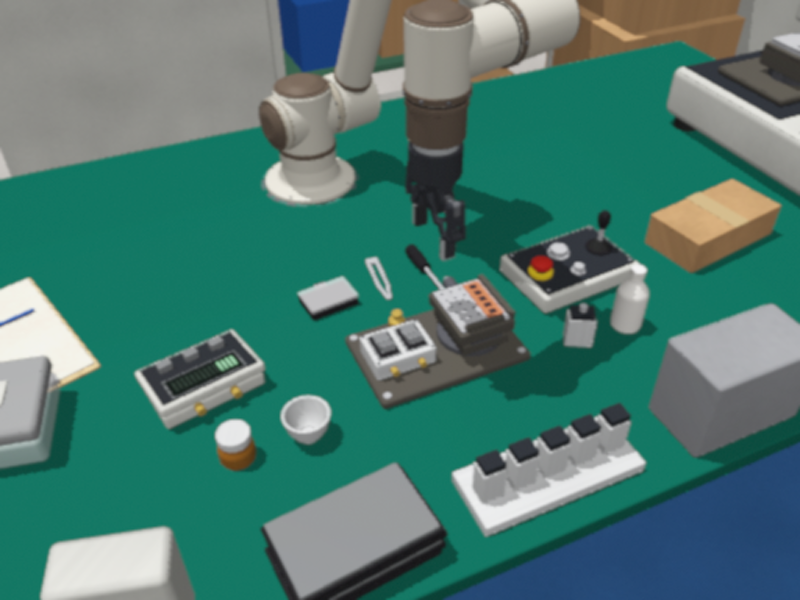

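View pics/wrist0.png

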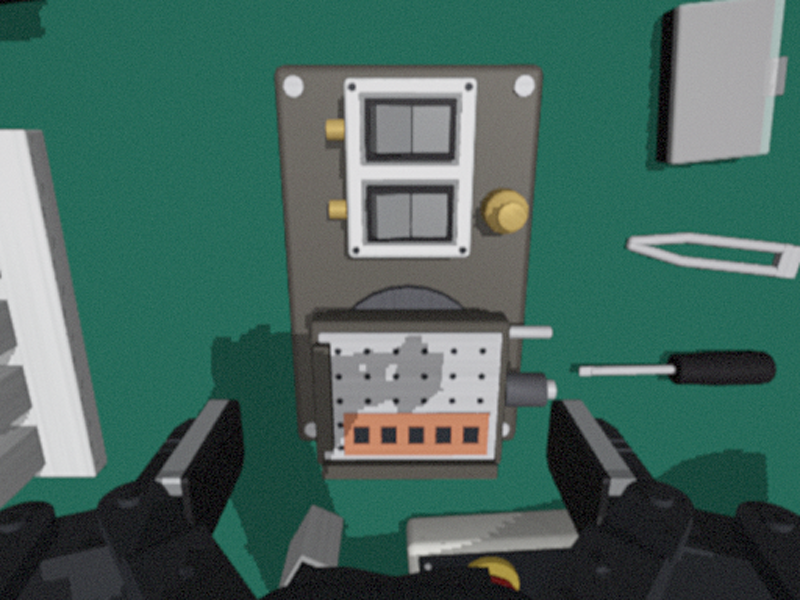

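The scene shows the gauge on the robot's right, with its zero key near (218,340), and the console on the left, with the start button near (558,251). In the wrist view, the left rocker's far half is near (388,213) and its hinge near (411,213). I'll compute rough positions from these.

```bash
cat > h.py <<'E'
import numpy as np, cv2
from bench import arm
def ray(p,uv,z,s=1.5625):
    K,R,t=p["intrinsics"],p["R"],p["t"]; uv=(np.array(uv,float)+.5)/s-.5
    d=R.T@np.linalg.solve(K,[uv[0],uv[1],1]); c=-R.T@t
    return np.round(c+d*(z-c[2])/d[2],1)
E
python3 - <<'E'
from h import *
s=arm.camera_params("scene")
for n,uv,z in[("zero",(218,340),56),("mode",(190,353),56),("set",(162,367),56),("start",(558,251),57),("estop",(540,265),73),("pause",(578,268),55)]: print(n,ray(s,uv,z))
w=arm.camera_params("wrist"); print("cam",-w["R"].T@w["t"])
for n,uv,z in[("hinge",(411,213),63),("hinge2",(412,130),63),("far",(388,213),70),("plateTL",(275,67),18),("plateTR",(542,67),18),("blkTL",(346,80),52),("blkTR",(476,80),52),("blkBL",(350,256),52),("blkBR",(470,256),52)]: print(n,ray(w,uv,z))
E
```

```text
zero [ 492.7 -323.    56. ]
mode [ 503.9 -370.8   56. ]
set [ 516.8 -417.2   56. ]
start [519.4 310.   57. ]
estop [558.4 244.4  73. ]
pause [575.7 316.3  55. ]
cam [624.05865961 -77.970332   374.11962796]
hinge [614.7 -32.1  63. ]
hinge2 [614.6 -78.5  63. ]
far [628.1 -33.1  70. ]
plateTL [ 698.6 -115.7   18. ]
plateTR [ 533.  -115.7   18. ]
blkTL [ 651.8 -105.3   52. ]
blkTR [ 578.4 -105.3   52. ]
blkBL [652.2  -3.7  52. ]
blkBR [577.3  -3.7  52. ]
```

View pics/side0.png

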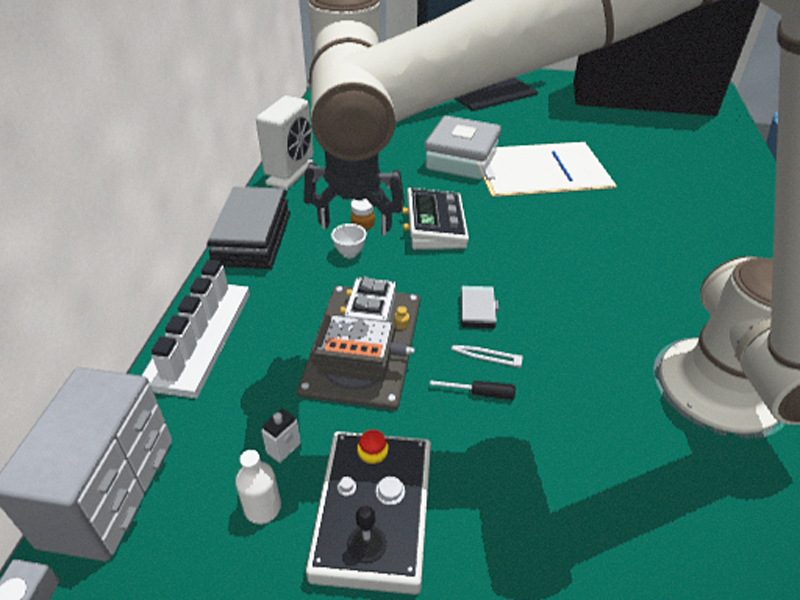

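The side view agrees: gauge to the right and yawed slightly, console to the left, and nothing tall on the path. I'll shut the fingers and look from over the gauge.

Request:
servo_tool --rows '[[[0,40,13,0,0,0,0],[0,85,28,0,0,0,0],[0,130,43,0,0,0,0],[0,175,58,0,0,0,0],[0,220,73,0,0,0,0],[0,265,88,0,0,0,0],[0,310,103,0,0,0,0],[0,350,117,0,0,0,0],[0,370,125,0,0,0,0],[0,370,125,0,0,0,0]]]'

```text
clock: 1.4
position: [499.3, -370.9, 230.8]
ee_rot: [-0.706, 0.708, 0.0, -0.0]
contact_force: [0.4, -0.1, 0.0]
gripper_width: 0.1
grasp_force: 0.0
```

```bash
python3 - <<'E'
from h import *
w=arm.camera_params("wrist")
im=arm.get_image("wrist"); cv2.imwrite("pics/w1.png",cv2.resize(im[:,:,::-1],(800,600),interpolation=cv2.INTER_CUBIC))
s=arm.read_state(); print(s["clock"],s["position"],s["ee_rot"],s["contact_force"],s["gripper_width"])
np.savez("w1.npz",**w)
E
```

```text
1.45 [ 499.77223234 -369.99028897  230.92766157] [-7.06800087e-01  7.07413249e-01  3.61150362e-04  4.69377941e-05] [-0.2675836  -0.0947807  -0.93761264] 0.1133406535567848
```

View pics/w1.png

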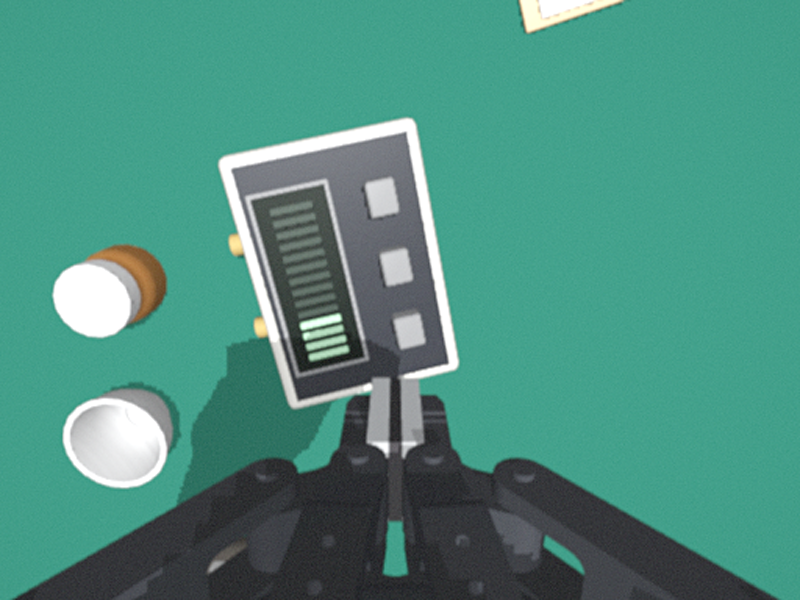

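The three keys are at (381,197), (397,267) and (410,329) in the picture. The lowest one is gauge +y, so it is the zero key.

```bash
python3 - <<'E'
from h import *
w=dict(np.load("w1.npz"))
P=[ray(w,uv,52) for uv in[(411,329),(397,266),(382,197)]]; print(P)
d=P[0]-P[2]; print(np.linalg.norm(d)/2, np.degrees(np.arctan2(-d[0],d[1])))
c=[ray(w,uv,z) for uv,z in[((411,119),35),((457,365),35),((222,160),52),((293,405),52)]]; print(c)
near=(c[0]+c[1])/2; far=(c[2]+c[3])/2; print(near,far,np.linalg.norm((c[0]-c[1])[:2]),np.linalg.norm((near-far)[:2]))
a=np.arctan2(-(c[1]-c[0])[0],(c[1]-c[0])[1]); print(np.degrees(a)); ex=np.array([np.cos(a),np.sin(a),0]); print([(p-(near+far)/2)@ex for p in P])
E
```

```text
[array([ 488.6, -325.6,   52. ]), array([ 497.7, -367.9,   52. ]), array([ 506.8, -410.8,   52. ])]
43.56110650568922 12.05801135204326
[array([ 489.1, -455.6,   35. ]), array([ 455.5, -291.9,   35. ]), array([ 601.2, -432.6,   52. ]), array([ 569.2, -269.9,   52. ])]
[ 472.3  -373.75   35.  ] [ 585.2  -351.25   52.  ] 167.1126865321721 115.12019805403398
11.599064923959824
[np.float64(-31.91089264771863), np.float64(-31.501647835614975), np.float64(-31.21304018409046)]
```

```bash
cat >> h.py <<'E'
from scipy.spatial.transform import Rotation as Ro
def rel(P,yaw,tilt):
    s=arm.read_state(); R=Ro.from_quat(s["ee_rot"])
    T=Ro.from_euler('z',yaw)*Ro.from_quat([-2**-.5,2**-.5,0,0])*Ro.from_rotvec([tilt,0,0])
    print("z axis",T.apply([0,0,1]),"shift",np.round(R.inv().apply(np.array(P)-s["position"]),1),"rv",np.round((R.inv()*T).as_rotvec(),3))
    return T
E
python3 - <<'E'
from h import *
T=rel([0,0,0],.208,.14); z=T.apply([0,0,1]); P=np.array([488.6,-325.6,52])
rel(P-30*z,.208,.14); print(P-30*z)
E
```

```text
z axis [ 0.13653539  0.02881613 -0.990216  ] shift [-369.4  500.   231.4] rv [ 0.14  -0.014 -0.209]
z axis [ 0.13653539  0.02881613 -0.990216  ] shift [-43.4  15.2 149.3] rv [ 0.14  -0.014 -0.209]
[ 484.50393844 -326.46448392   81.70647989]
```

Request:
servo_tool --rows '[[[0,-15,5,30,0.07,-0.007,-0.1],[0,-30,10,70,0.14,-0.014,-0.209],[0,-43,15,110,0.14,-0.014,-0.209],[0,-43.4,15.2,135,0.14,-0.014,-0.209],[0,-43.4,15.2,149,0.14,-0.014,-0.209],[0,-43.4,15.2,149,0.14,-0.014,-0.209],[0,-43.4,15.2,149,0.14,-0.014,-0.209]]]'

```text
clock: 2.33
position: [485.9, -326.8, 83.5]
ee_rot: [0.775, -0.627, 0.046, -0.055]
contact_force: [0.2, -0.1, 0.6]
gripper_width: 0.2
grasp_force: 0.0
```

```bash
python3 - <<'E'
from h import *
w=arm.camera_params("wrist")
im=arm.get_image("wrist"); cv2.imwrite("pics/w2.png",cv2.resize(im[:,:,::-1],(800,600),interpolation=cv2.INTER_CUBIC))
P=np.array([488.6,-325.6,52]); rel(P,.208,.14); s=arm.read_state(); print(s["position"],s["contact_force"])
K,R,t=w["intrinsics"],w["R"],w["t"]
for X in (P,s["position"],P+[9.1,-42.7,0]):
    q=K@(R@X+t); print(q[:2]/q[2]*1.5625)
np.savez("w2.npz",**w)
E
```

```text
z axis [ 0.13653539  0.02881613 -0.990216  ] shift [-0.7  1.5 31.7] rv [-0.002 -0.002  0.002]
[ 485.77986185 -326.87397355   83.59536214] [ 0.30952052 -1.01775042  0.05774343]
[398.82613173 358.84829536]
[394.51416414 399.49726254]
[399.19841034 239.67922398]
```

View pics/w2.png

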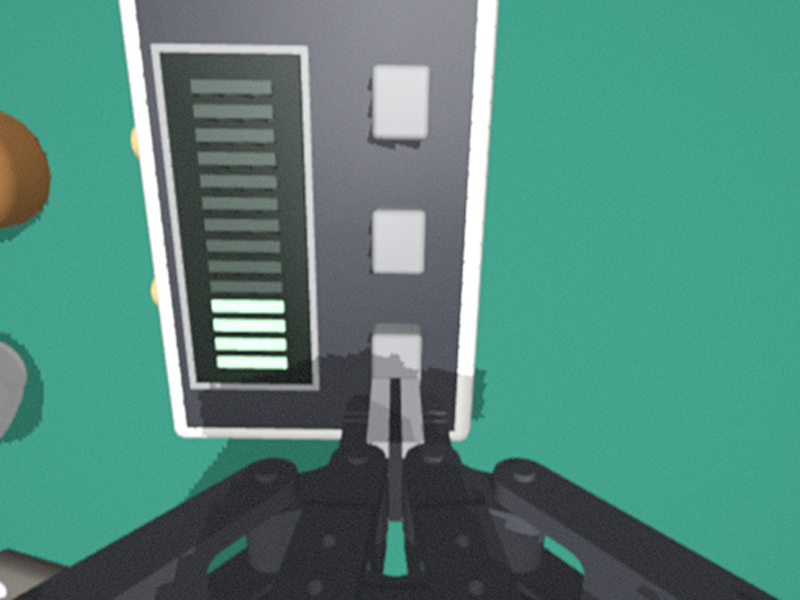

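The view matches the prediction to within 2 px: the mode key is seen at (399,241) against a predicted (399,240). I'll press along the panel normal, slowly.

Request:
servo_tool --rows '[[[0,-0.4,0.8,10,0,0,0],[0,-0.7,1.5,20,0,0,0],[0,-0.7,1.5,27,0,0,0],[0,-0.7,1.5,31,0,0,0],[0,-0.7,1.5,33,0,0,0],[0,-0.7,1.5,34,0,0,0],[0,-0.7,1.5,34,0,0,0]]]'

```text
clock: 3.25
position: [487.3, -325.1, 48.6]
ee_rot: [0.775, -0.628, 0.044, -0.054]
contact_force: [-3.0, 0.4, 3.6]
gripper_width: 0.0
grasp_force: 1.9
```

```bash
python3 - <<'E'
from h import *
rel([488.6,-325.6,52],.208,.14)
E
```

```text
z axis [ 0.13653539  0.02881613 -0.990216  ] shift [ 0.8 -1.6 -3.2] rv [0.    0.    0.001]
```

Request:
servo_tool --rows '[[[0,0,0.3,1,0,0,0],[0,0,0.5,2,0,0,0],[0,0,0.5,2.5,0,0,0],[0,0,0.5,2.5,0,0,0]]]'

```text
clock: 3.75
position: [487.7, -325.1, 46.1]
ee_rot: [0.775, -0.628, 0.044, -0.054]
contact_force: [-4.4, 2.2, 5.6]
gripper_width: -0.2
grasp_force: 2.9
```

Request:
servo_tool --rows '[[[0,0,0,-2,0,0,0],[0,0,0,-6,0,0,0],[0,0,0,-14,0,0,0],[0,0,0,-36.5,0,0,0],[0,0.7,-2,-36.5,0,0,0],[0,0.7,-2,-36.5,0,0,0]]]'

```text
clock: 4.5
position: [485.1, -326.7, 82.1]
ee_rot: [0.775, -0.628, 0.045, -0.054]
contact_force: [-0.3, 0.1, -0.1]
gripper_width: 0.5
grasp_force: 0.0
```

```bash
python3 - <<'E'
from h import *
im=arm.get_image("wrist")
a=cv2.resize(im[:,:,::-1],(800,600),interpolation=cv2.INTER_CUBIC)
cv2.imwrite("pics/w3.png",a)
b=cv2.imread("pics/w2.png"); g=lambda i:cv2.cvtColor(i[:430,100:500],cv2.COLOR_BGR2GRAY).astype(np.float32)
print("gauge px shift",cv2.phaseCorrelate(g(b),g(a)))
print(arm.read_state()["position"],arm.read_state()["contact_force"])
rel([631,-31,100],0,0)
E
```

```text
gauge px shift ((-3.434640904613076, 0.1029079476299728), 0.7679609935371964)
[ 484.71516657 -326.47089172   81.71209436] [ 0.7472856  -0.11510468 -0.90234606]
z axis [ 0.  0. -1.] shift [-258.7 -205.    10.4] rv [-0.14   0.014  0.209]
```

View pics/w3.png

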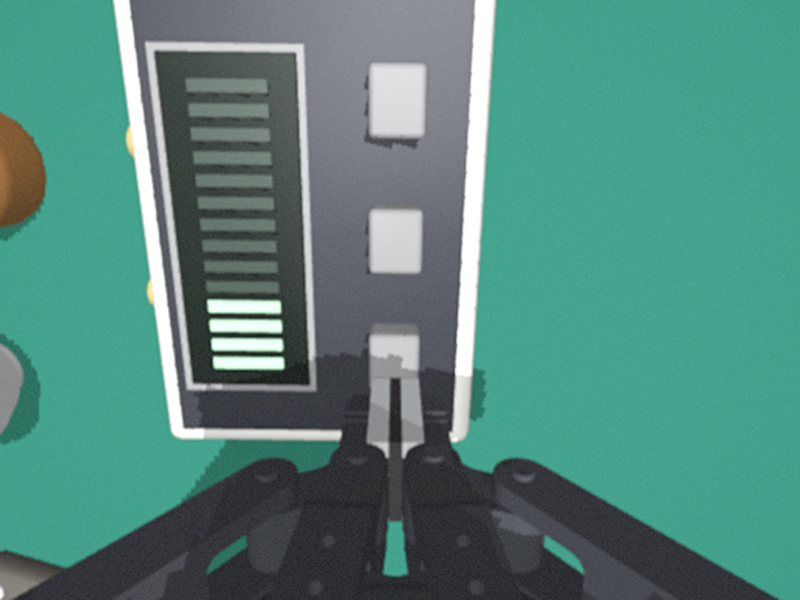

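Apart from a shared 3 px camera shift (the jar moved by the same amount), nothing has moved, so the gauge stayed put. Next is the rocker.

Request:
servo_tool --rows '[[[0,0,0,-40,-0.05,0.005,0.07],[0,-15,-12,-75,-0.1,0.01,0.14],[0,-55,-50,-75,-0.14,0.014,0.209],[0,-95,-80,-70,-0.14,0.014,0.209],[0,-140,-115,-62,-0.14,0.014,0.209],[0,-185,-150,-55,-0.14,0.014,0.209],[0,-230,-185,-45,-0.14,0.014,0.209],[0,-256,-204,-38,-0.14,0.014,0.209],[0,-258.7,-212,-39,-0.14,0.014,0.209],[0,-258.7,-212,-39,-0.14,0.014,0.209]]]'

```text
clock: 5.8
position: [631.2, -31.0, 149.8]
ee_rot: [0.707, -0.707, -0.0, 0.0]
contact_force: [0.5, -0.7, -0.4]
gripper_width: -0.0
grasp_force: 0.0
```

```bash
python3 - <<'E'
from h import *
w=arm.camera_params("wrist")
im=arm.get_image("wrist"); cv2.imwrite("pics/w4.png",cv2.resize(im[:,:,::-1],(800,600),interpolation=cv2.INTER_CUBIC))
np.savez("w4.npz",**w); s=arm.read_state(); print(s["position"],s["ee_rot"]); rel([631,-31,85],0,0)
E
```

```text
[630.74918899 -31.66863564 150.01802472] [-7.06870838e-01  7.07342522e-01  2.38390335e-04 -3.44176766e-04]
z axis [ 0.  0. -1.] shift [-0.7 -0.3 65. ] rv [ 0.001 -0.    -0.001]
```

View pics/w4.png

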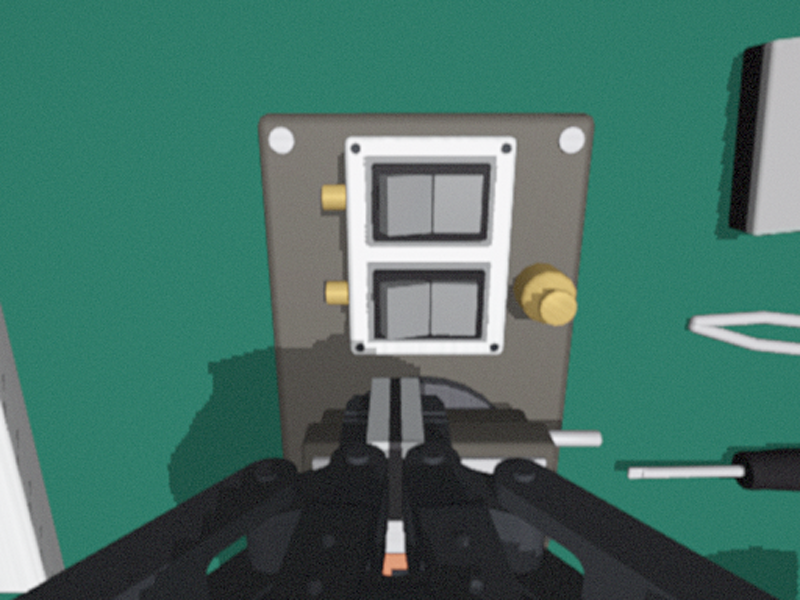

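The left rocker is at (388–484, 271–340), with its hinge line at x≈431. The right rocker's hinge is at (433,203).

```bash
python3 - <<'E'
from h import *
w=dict(np.load("w4.npz"))
for n,uv,z in[("hinge",(431,309),63),("hinge2",(433,204),63),("far",(408,311),70),("TL",(346,138),52),("TR",(517,138),52),("BL",(352,354),52),("BR",(503,354),52),("p1",(261,115),18),("p2",(593,115),18)]: print(n,ray(w,uv,z))
E
```

```text
hinge [614.2 -30.9  63. ]
hinge2 [614.3 -79.   63. ]
far [624.9 -32.3  70. ]
TL [ 652.3 -106.1   52. ]
TR [ 577.5 -106.2   52. ]
BL [652.1  -3.5  52. ]
BR [577.1  -3.6  52. ]
p1 [ 696.9 -116.5   18. ]
p2 [ 533.4 -116.6   18. ]
```

Spacing 48 mm and block 75 x 103 mm, both as specified. I'll press at x=631, y=-31.

Request:
servo_tool --rows '[[[0,-0.7,-0.3,30,0,0,0],[0,-0.7,-0.3,60,0,0,0],[0,-0.7,-0.3,72,0,0,0],[0,-0.7,-0.3,77,0,0,0],[0,-0.7,-0.3,80,0,0,0],[0,-0.7,-0.3,83,0,0,0],[0,-0.7,-0.3,85,0,0,0],[0,-0.7,-0.3,86,0,0,0],[0,-0.7,-0.3,86,0,0,0]]]'

```text
clock: 6.98
position: [631.8, -30.1, 64.8]
ee_rot: [0.707, -0.707, 0.0, -0.001]
contact_force: [2.4, -0.1, 2.3]
gripper_width: -0.5
grasp_force: 1.1
```

Request:
servo_tool --rows '[[[0,0,0,1,0,0,0],[0,0,0,2,0,0,0],[0,0,0,2.5,0,0,0],[0,0,0,2.5,0,0,0]]]'

```text
clock: 7.48
position: [631.6, -30.2, 62.3]
ee_rot: [0.707, -0.707, 0.0, -0.0]
contact_force: [1.3, 1.4, 5.3]
gripper_width: 0.1
grasp_force: 2.6
```

Request:
servo_tool --rows '[[[0,0,0,0.7,0,0,0],[0,0,0,0.7,0,0,0],[0,0,0,-4,0,0,0],[0,0,0,-20,0,0,0],[0,0,0,-60,0,0,0],[0,0,0,-88,0,0,0],[0,0,0,-88,0,0,0],[0,0,0,-88,0,0,0]]]'

```text
clock: 8.48
position: [630.2, -30.4, 149.1]
ee_rot: [-0.707, 0.707, 0.001, -0.001]
contact_force: [-0.3, -0.4, -0.5]
gripper_width: -0.3
grasp_force: 0.0
```

```bash
python3 - <<'E'
from h import *
im=arm.get_image("wrist"); cv2.imwrite("pics/w5.png",cv2.resize(im[80:250,160:400,::-1],(720,510),interpolation=cv2.INTER_CUBIC))
s=arm.read_state(); print(s["position"],s["contact_force"]); rel([520,330,231],0,0)
E
```

```text
[630.0451883  -30.42136954 148.61649242] [ 0.43853084  1.18002301 -0.34449217]
z axis [ 0.  0. -1.] shift [-360.4  110.5  -82. ] rv [ 0.003 -0.    -0.   ]
```

View pics/w5.png

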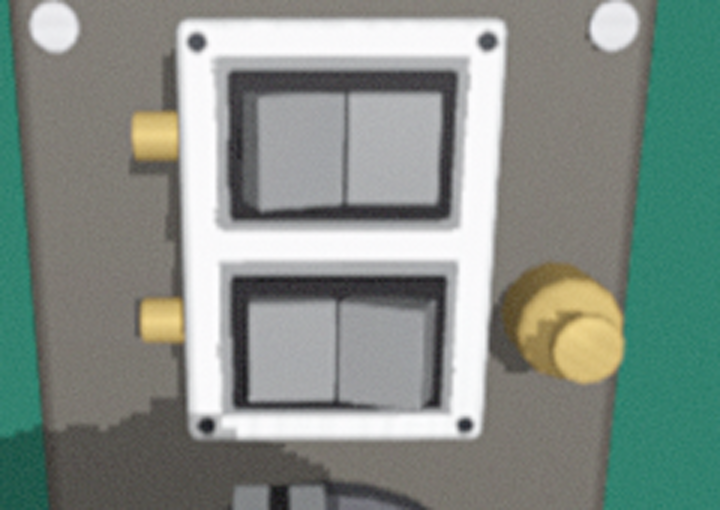

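The left rocker is now the mirror image of the right one: far half down, near half up, so it is fully over. Next is the console.

Request:
servo_tool --rows '[[[0,-10,3,-40,0,0,0],[0,-40,12,-75,0,0,0],[0,-85,26,-82,0,0,0],[0,-130,40,-82,0,0,0],[0,-175,53,-82,0,0,0],[0,-220,66,-82,0,0,0],[0,-260,78,-82,0,0,0],[0,-292,88,-82,0,0,0],[0,-300,90,-82,0,0,0],[0,-300,90,-82,0,0,0]]]'

```text
clock: 9.78
position: [540.9, 269.5, 230.9]
ee_rot: [0.707, -0.707, -0.0, 0.001]
contact_force: [0.4, -0.7, 0.9]
gripper_width: -0.3
grasp_force: 0.0
```

```bash
python3 - <<'E'
from h import *
w=arm.camera_params("wrist")
im=arm.get_image("wrist"); cv2.imwrite("pics/w6.png",cv2.resize(im[:,:,::-1],(800,600),interpolation=cv2.INTER_CUBIC))
np.savez("w6.npz",**w); s=arm.read_state(); print(s["position"])
E
```

```text
[541.18067149 269.00034373 231.12192683]
```

View pics/w6.png

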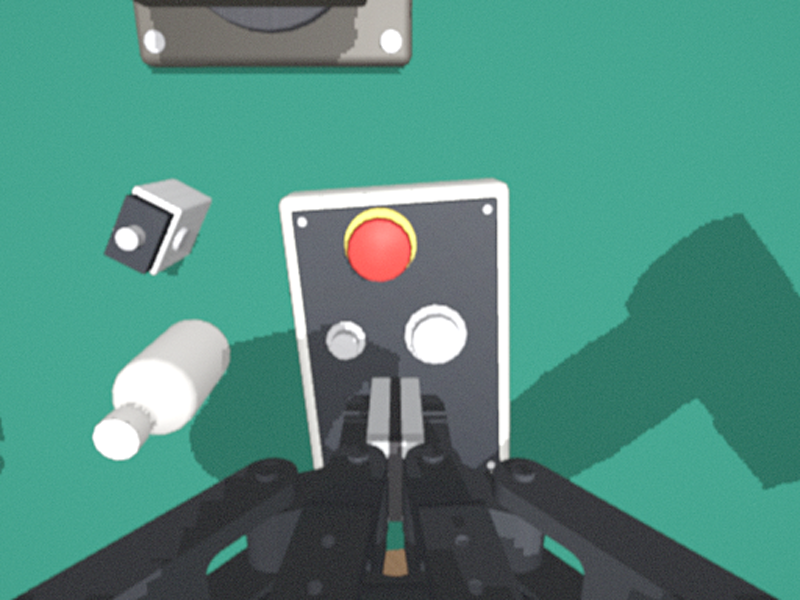

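The start button's top is at (435,336), pause at (345,342), and the emergency stop at (379,249).

```bash
python3 - <<'E'
from h import *
w=dict(np.load("w6.npz"))
S=ray(w,(435,336),57);p=ray(w,(345,342),55);e=ray(w,(379,249),73);print(S,p,e,np.linalg.norm((S-p)[:2]),np.linalg.norm((S-e)[:2]),np.hypot(32,64))
d=p-S; yaw=np.arctan2(d[1],d[0]); print(np.degrees(yaw)); rel([S[0],S[1],80],yaw,0)
u=np.array([np.cos(yaw),np.sin(yaw)]);print("joy",S[:2]+22*u+78*np.array([-u[1],u[0]]))
E
```

```text
[514.6 317.3  57. ] [573.  322.4  55. ] [549.8 256.7  73. ] 58.62226539464333 70.08138126492655 71.55417527999327
4.99090807586644
z axis [ 0.  0. -1.] shift [-48.5  26.4 151.1] rv [ 0.001 -0.001 -0.087]
joy [529.73076975 396.91821278]
```

The distances fit the specification (58.6 for 60, 70 for 71.6). I'll move over, go down and press.

Request:
servo_tool --rows '[[[0,-25,13,10,0,0,-0.04],[0,-48.5,26.4,40,0,0,-0.087],[0,-48.5,26.4,90,0,0,-0.087],[0,-48.5,26.4,130,0,0,-0.087],[0,-48.5,26.4,155,0,0,-0.087],[0,-48.5,26.4,167,0,0,-0.087],[0,-48.5,26.4,173,0,0,-0.087],[0,-48.5,26.4,176,0,0,-0.087],[0,-48.5,26.4,178,0,0,-0.087],[0,-48.5,26.4,178,0,0,-0.087]]]'

```text
clock: 11.08
position: [515.5, 318.2, 55.0]
ee_rot: [0.737, -0.676, 0.0, -0.001]
contact_force: [0.3, -2.4, 3.3]
gripper_width: 0.2
grasp_force: 1.5
```

Request:
servo_tool --rows '[[[0,0,0,1.5,0,0,0],[0,0,0,3,0,0,0],[0,0,0,4,0,0,0],[0,0,0,4,0,0,0],[0,0,0,4,0,0,0]]]'

```text
clock: 11.7
position: [515.5, 318.3, 50.7]
ee_rot: [0.737, -0.676, 0.0, -0.001]
contact_force: [1.0, -3.1, 6.3]
gripper_width: -0.1
grasp_force: 3.2
```

The force is 6.3 N, which means about 6 mm of travel. Releasing now.

Request:
servo_tool --rows '[[[0,0,0,-3,0,0,0],[0,0,0,-10,0,0,0],[0,0,0,-30,0,0,0],[0,0,0,-80,0,0,0],[0,0,0,-130,0,0,0],[0,45,0,-175,0,0,0],[0,45,0,-175,0,0,0],[0,45,0,-175,0,0,0]]]'

```text
clock: 12.7
position: [518.1, 273.5, 224.2]
ee_rot: [0.737, -0.676, -0.001, 0.0]
contact_force: [-0.1, -0.0, -0.2]
gripper_width: -0.1
grasp_force: 0.0
```

```bash
python3 - <<'E'
from h import *
a=arm.get_image("wrist"); b=arm.get_image("scene")
cv2.imwrite("pics/end.png",np.hstack([cv2.resize(a,(400,300)),cv2.resize(b[120:310,70:430],(400,300))])[:,:,::-1])
print(arm.read_state()["position"],arm.read_state()["contact_force"])
E
```

```text
[517.94454385 273.63870787 223.07546367] [-0.5290072  -0.10567299 -1.32416675]
```

View pics/end.png

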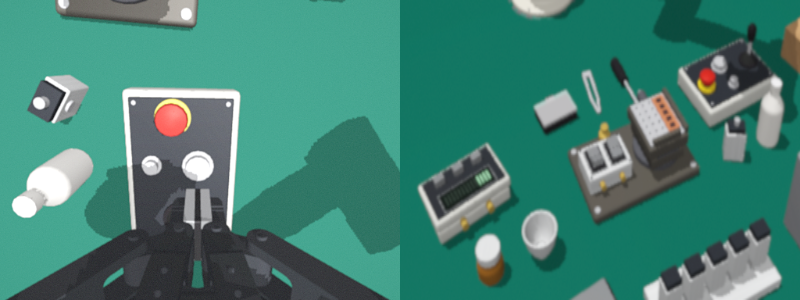

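The start button, at (198,165), is back up. The gauge and all the loose things stand where they were, and the arm is clear.

```bash
python3 -c "
from bench import arm
print(arm.job_done())"
```

```text
the job is handed in; nothing more can be done
None
```

The job is handed in: I pressed the zero key (about 6 N), tipped the vacuum rocker fully over, then pressed and released the start button (about 6 N), in that order and within 13 s; in the images nothing else had moved.

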